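Unpin and draw back the chopstick jig's sprung rod to the set length

TASK

Open the engraving jig for a chopstick: draw the lock pin up out of the jig's block, park it upright in the open notch of the steel bracket on the block's side with its flange resting on the bracket, and let go of it. Then take the rod's wooden knob, pull the rod out against its spring until the steel ring on the rod is level with the tip of the brass length pointer, and finish holding it still there: the program ends while the gripper still holds the rod. Do not shift the pointer or knock the other things on and around the jig.

Things in the scene. Friction and masses are not known exactly. Their poses are not given: they have to be found in the camera images.
- jig: fixed wooden jig, board 490 x 130 x 20 mm lying on the table. Origin on the table right under the pin's bore. Its x axis is the direction in which the rod is pulled out (roughly to the robot's right), y points to the side with the notch bracket and the pointer, z up. On the board stand the dark wooden block with the bore (60 x 50 mm, top 75 mm above the table, centred on the origin) and, at the -x end, a headstock block whose top is 80 mm up (x -245 to -210)
- bore (a point): mouth of the pin's vertical bore, 12 mm square, in the block's top face, 75 mm above the table
- notch (a point): parking place in the steel bracket on the block's +y side (52 mm from the bore): middle of a U notch 14 mm wide that runs along jig y, closed towards the block (15 mm from this point) and open at the far end (21 mm from this point); the point is level with the bracket's top face, 75 mm above the table. The bracket is 15 mm thick with free room of 40 mm below it; its two prongs are each 15 mm wide
- pin: the loose lock pin, 60 g or so, upright: steel shank of 10 mm diameter and 42 mm length, with a bevelled tip, then a steel flange of 24 mm diameter and 4 mm thickness, then a cylindrical wooden head of 18 mm diameter and 32 mm length. Origin at the shank's tip, z along the shank up to the head. At the start it stands in the bore with its flange on the block's top, and stops the rod from moving
- pin_head (a point): centre of the pin's wooden head, 62 mm above the shank's tip and 20 mm above the flange's underside; the head is taken here from above. Its height is 95 mm when the pin is seated in the bore or in the notch
- rod: the sprung telescoping rod, 14 mm steel bar, level, its axis 60 mm above the table over the middle of the jig; it slides only along jig x. At rest it is fully in, with about 5.5 N of spring preload; the spring adds 0.9 N for each 10 mm pulled. It can travel 80 mm; let go, it springs back. The pull needed is 27 to 62 mm. Once out, the bare bar in the bore keeps the pin from going back
- knob (a point): centre of the rod's wooden knob, a cylinder of 28 mm diameter and 28 mm length lying along the rod at its outer (+x) end, 60 mm above the table (40 mm above the board); 102 mm beyond the ring
- ring (a point): centre of the steel ring on the rod (22 mm diameter, 8 mm wide along the rod), between the block and the knob; at the start it stands 48 mm from the bore along jig x, 14 mm clear of the block
- pointer (a point): tip of the brass length pointer, which stands beside the rod on its +y side, the tip 16 mm from the rod's axis and level with it. The pointer sits on a rail on the board and is set to a different length each time; it is a stiff slide (about 8 N), reaching up to 63 mm above the table. The ring is level with it when both have the same position along jig x
- chopstick: loose bystander: dark square wooden chopstick, 210 x 7 x 7 mm, lying on the jig board along its length; origin at mid length on its underside
- sanding_block: loose bystander: cork sanding block 60 x 26 x 16 mm lying on the jig board; origin at the centre of its underside
- wood_cup: loose bystander: open turned wooden cup, 72 mm across, 65 mm tall, on the table beside the jig; origin at the centre of its underside
- oil_tin: loose bystander: round aluminium tin, 59 mm across, 42 mm tall, on the table beside the jig; origin at the centre of its underside
- lunch_box: loose bystander: black open lunch box 110 x 170 x 45 mm; origin at the centre of its underside
- bent_box: loose bystander: open round bentwood box, 150 mm across, 60 mm tall; origin at the centre of its underside
- brush: loose bystander: wooden hand brush lying on the table; origin on its underside

How it is judged (in metres and radians):
On the way, in this order (a step that is already met when the one before it is completed fails the run):
1. the lock pin is drawn clear out of the bore (z of pin in the frame of bore above 0.002 m), for 0.1 s.
2. the pin is parked upright in the side notch and let go (x of pin_head in the frame of notch between -0.006 and 0.006 m and y of pin_head in the frame of notch between -0.015 and 0.016 m and z of pin_head in the frame of notch between 0.015 and 0.024 m and angle between pin_head's own z axis and vertical below 0.15 rad and contact force between the fingers and pin below 0.1 N and linear speed of pin below 0.02 m/s), for 0.3 s.
3. the rod is held in the gripper with its ring level with the pointer (x of ring in the frame of pointer between -0.004 and 0.004 m and contact force between the fingers and rod above 3 N and linear speed of rod below 0.01 m/s and contact force between pin and rod below 0.1 N), for 0.5 s.
At the end, for the whole second after the job is handed in: The pin stands upright (within 0.15 rad) in the bracket's notch, flange on the bracket, let go and at rest, clear of the rod; the fingers hold the rod still (over 3 N) with the ring's centre within 4 mm of the pointer's tip along the rod (the tip within the ring's width) (all of step 2 and all of step 3); the arm keeps its last pose, push and grip.
It fails at once if the length pointer is shifted by more than 3 mm (distance of pointer from where it was at the start of the episode above 0.003 m).
It fails at once if a bystander is moved by more than 15 mm (distance of any of chopstick, sanding_block, wood_cup, oil_tin, lunch_box, bent_box, brush from where it was at the start of the episode above 0.015 m).
It also fails if it takes over 45 s, if anything falls off the work surface, if the arm or the gripper's body presses on something with over 40 N, if the wrist force passes 120 N, or if a joint passes its speed limit or range.

ROBOT

A 6-joint arm with a two-finger parallel gripper is mounted at the origin on the work surface. World frame = base frame: x ahead of the robot, y to its left, z up, the work surface at z = 0. Lengths are in m, angles in degrees, forces in N, time in s.
With the tool pointing down it reaches from about 0.275 to 0.875 m from the base axis. Payload 12.5 kg.
Tool frame: the origin (TCP) lies midway between the tips of the shut fingers; the grasp point (between the pads) lies 19 mm behind it; z points along the fingers, y is the line along which they close (so a half turn about z gives the same grasp; the last joint's range is limited). The gripper opens to 85 mm and grips with 20 to 120 N. Pads are 22 mm wide; open, the fingers measure 114 mm over their backs; the gripper's body (76 mm by 85 mm) begins 54 mm behind the grasp point. The pads swing forward as they close: fully open they stand 13 mm farther back than shut.
Start: joints at [63.679, 20.094, 94.641, -0, 65.266, -4.847], TCP at [0.201, 0.512, 0.231] pointing down, gripper open.
Joint ranges: [-157.81, 157.81], [-45, 120.19], [0.68, 151.7], [-89.99, 269.99], [4.06, 180], [-164.3, 164.3]. Speed limits (degrees/s): [127.2, 127.2, 159.86, 180, 180, 180].

INTERFACE

Orientations are given as a 3x3 rotation matrix whose columns are the frame's x, y, z axes.
In Python, from rig import read_state, snapshot, sign_off gives the robot as it stands.
- The arm moves only by the shell command python3 -m jog 'ROWS' [OPENING]. ROWS is JSON, a list of rows, each a list of 2 entries, a list of its own where there are three numbers: the shift along the tool's x, y, z scaled (see below), then the turn about the tool's z scaled (see below). A call has 1 to 10 rows; each row is the pose to reach, as a shift and turn from the pose commanded when the call began, along the tool's axes at that moment; what a row does not reach only later rows make up. The controller multiplies each number of a shift by 0.15 m and each number of a turn by 45 degrees. A row lasts 1/12 s, in which the tool goes at most 41.7 mm and 7.16 degrees, less where a joint would pass 70% of its speed; a pose out of reach is approached as far as the arm can. A call with a number of a shift or a turn outside -1 to 1 is refused whole. A call with a gripper value outside its range is refused whole. OPENING is the opening, from 0 (shut) to 1 (fully open), set as the call begins (- or left out, the last holds). The fingers move at their own pace and stop on an object; the grip force is fixed at half the most. Time passes only in rows, so rows that repeat a pose let the fingers close. It gives the time, the measured TCP pose, the force, the opening and the grip force at its end, in the units of the state.
- read_state(): the state, without advancing time (a new reading comes with each control period).
- snapshot(name): name is "scene" or "side" or "wrist"; returns a dict with "color" (480x640x3 uint8, red, green, blue), "K" (3x3 intrinsics, pixels), "k1" (the pictures are not rectified: a ray, as slopes to the right and down, at radius r is drawn at 1 + k1 r^2 times it, then the intrinsics apply), "R" (3x3) and "t" (3): a world point X has camera coordinates R X + t; the wrist camera has in their place "hand_eye" (4x4, takes a point from camera to tool coordinates, whose origin is the TCP and whose axes are the flange's). Camera axes: x right, y down, z forward; pixel columns grow to the right and rows downward; lengths in m; the calibration is good to about 2 mm. A picture is of the moment at which its call begins: read the wrist's pose just before it. There is no depth.
- sign_off(): hands the job in; it is judged then, once.
The state is a dict: "time_s": time; "joint_positions": joint angles; "dq": joint speeds; "joint_efforts": joint torques, N m; "tcp_pos": TCP position; "orientation": TCP orientation; "force": force on the tool from outside, world axes, zero at the start; "torque": the same for the moment, N m; "finger_gap": opening from 0.0 (shut) to 1.0 (fully open); "grasp_force": force on a finger pad.
Only numpy, scipy, OpenCV 4.12 (cv2) and the standard library are available. Lean on these libraries where they do the work, as an engineer would, in place of code of your own. Each camera call takes 0.05 s, during which the arm holds its last target. There are 200 camera calls.

## Working session

There is one attempt and no reset: what is moved stays moved. The work goes in short steps, Python scripts to look and compute and a shell command to move; the robot and the scene stay as the last step left them, time stands still between calls to the robot, and variables do not carry over. Pictures are saved under pics/ and viewed, at most 10 in all, crops included, and the job is handed in when it is done.

```bash
mkdir -p pics; cat > h.py <<'E'
import numpy as np, cv2, pickle
from rig import read_state, snapshot
def grab(n):
    s=read_state(); c=snapshot(n)
    if n=="wrist":
        T=np.eye(4);T[:3,:3]=np.array(s["orientation"]);T[:3,3]=s["tcp_pos"]
        W=T@np.array(c["hand_eye"]); Wi=np.linalg.inv(W); c["R"]=Wi[:3,:3];c["t"]=Wi[:3,3]
    pickle.dump(c,open(f"{n}.pkl","wb")); return c
def load(n): return pickle.load(open(f"{n}.pkl","rb"))
def save(c,f,crop=None,scale=1):
    im=cv2.cvtColor(c["color"],cv2.COLOR_RGB2BGR)
    if crop: x0,y0,x1,y1=crop; im=im[y0:y1,x0:x1]
    cv2.imwrite("pics/"+f,cv2.resize(im,None,fx=scale,fy=scale,interpolation=cv2.INTER_CUBIC))
def ray(c,u,v):
    K=np.array(c["K"]); D=np.array([c["k1"],0,0,0.])
    p=cv2.undistortPoints(np.array([[[u,v]]],float),K,D)[0,0]
    R=np.array(c["R"]);t=np.array(c["t"]).ravel()
    return -R.T@t, R.T@np.array([p[0],p[1],1])
def atz(c,u,v,z):
    o,d=ray(c,u,v); return o+d*(z-o[2])/d[2]
def proj(c,X):
    R=np.array(c["R"]);t=np.array(c["t"]).ravel()
    return cv2.projectPoints(np.atleast_2d(np.array(X,float)),cv2.Rodrigues(R)[0],t,np.array(c["K"]),np.array([c["k1"],0,0,0.]))[0][:,0]
def toT(d):  # world delta -> tool scaled units
    R=np.array(read_state()["orientation"]); return R.T@np.array(d)/0.15
E
python3 - <<'E'
from h import *
for n in ("scene","side","wrist"): save(grab(n),n+"0.png")
s=read_state(); print(s)
E
```

```text
{'time_s': 0.15, 'joint_positions': array([ 6.36778625e+01,  2.01167753e+01,  9.46679399e+01,  4.80136703e-05,
        6.52669609e+01, -4.84736420e+00]), 'dq': array([ 0.00339059, -0.01076823, -0.12573086, -0.03976066,  0.04875809,
       -0.02129092]), 'joint_efforts': array([ 1.30084605e-03, -5.06234229e+01, -2.91505891e+01,  2.39657425e-05,
        3.19053106e-03, -1.40200193e-06]), 'tcp_pos': array([0.20121311, 0.51159584, 0.2308905 ]), 'orientation': array([[-9.30578700e-01,  3.66091685e-01, -4.00608142e-04],
       [ 3.66091897e-01,  9.30578353e-01, -8.08064640e-04],
       [ 7.69715186e-05, -8.98627137e-04, -9.99999593e-01]]), 'force': array([ 0.56725265, -0.08908625,  0.37306926]), 'torque': array([-0.01463197, -0.00794552, -0.00813481]), 'grasp_force': 0.0, 'finger_gap': 1.0010823216184064}
```

View pics/scene0.png

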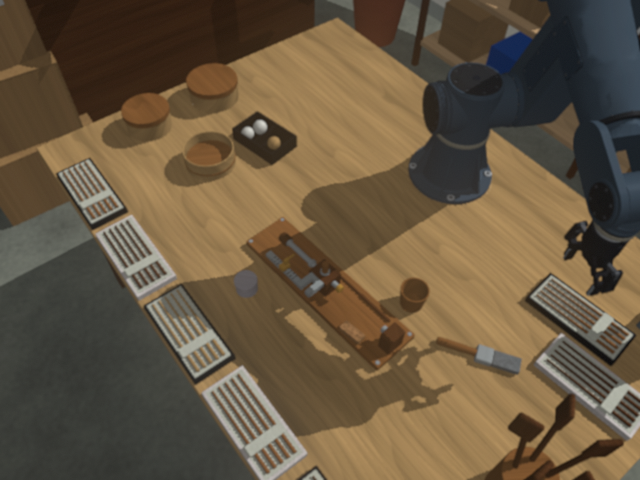

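View pics/side0.png

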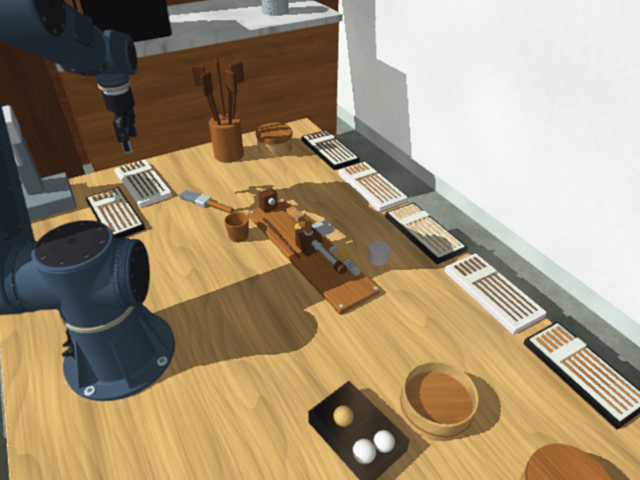

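The jig runs from about (395,345) at the headstock to (265,235) in the scene view. In the side view it runs from (265,205) to (360,295). I'll enlarge the scene view.

```bash
python3 - <<'E'
from h import *
import numpy as np,cv2
a=cv2.cvtColor(load("scene")["color"],cv2.COLOR_RGB2BGR)[210:370,240:420]
b=cv2.cvtColor(load("side")["color"],cv2.COLOR_RGB2BGR)[180:315,240:400]
cv2.imwrite("pics/c.png",cv2.resize(a,None,fx=3.7,fy=3.7,interpolation=2))
for c in("scene","side"):
    l=load(c); print(c, ray(l,320,240))
l=load("scene")
for p in [(248,243),(283,219),(412,334),(377,366)]: print(atz(l,*p,0.02))
E
```

```text
scene (array([1.03705057, 0.67960157, 1.21618158]), array([-0.37676556, -0.4673439 , -0.80000805]))
side (array([ 0.06524293, -0.81680712,  0.92267186]), array([ 0.37694726,  0.66250726, -0.64740338]))
[ 0.6324985  -0.12625133  0.02      ]
[ 0.51080851 -0.13715278  0.02      ]
[0.46944706 0.33484289 0.02      ]
[0.59007354 0.34626826 0.02      ]
```

View pics/c.png

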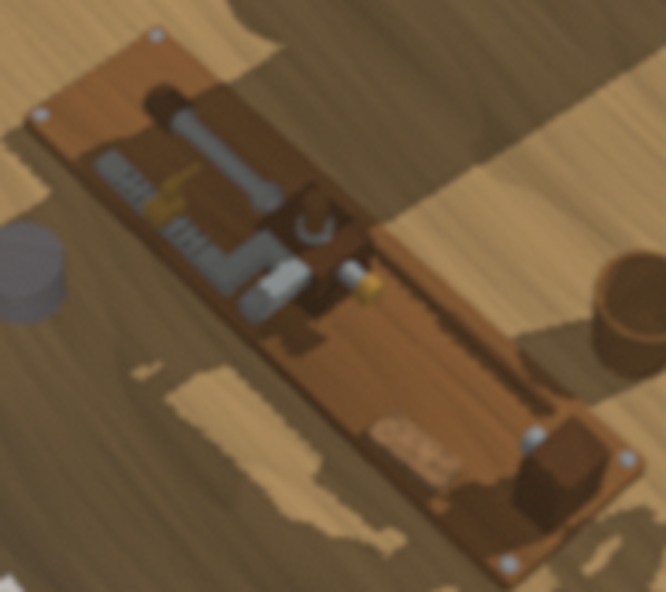

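Pin head top at crop (318,195), i.e. full-image (326,262.7). The bracket notch is on the side away from the robot, the pointer is at crop (165,195), and the chopstick lies on the near side of the headstock half. Next I'll compute the approach move.

```bash
python3 - <<'E'
from h import *
l=load("scene")
print("pin",atz(l,326,262.7,0.111))
print("knob",atz(l,240+165/3.7,210+102/3.7,0.06))
b=np.array([0.5507,0.1044,0.23])
print("toT",toT(b-read_state()["tcp_pos"])); print(load("wrist")["hand_eye"])
E
```

```text
pin [0.54657847 0.0964179  0.111     ]
knob [ 0.56088365 -0.05708111  0.06      ]
toT [-3.1619748  -1.67321729  0.00719686]
[[-7.67429428e-04 -9.59378892e-01 -2.82119750e-01  7.27862630e-02]
 [ 9.99999586e-01 -8.73969882e-04  2.51804939e-04 -1.60477966e-04]
 [-4.88140508e-04 -2.82119440e-01  9.59379166e-01 -1.44142128e-01]
 [ 0.00000000e+00  0.00000000e+00  0.00000000e+00  1.00000000e+00]]
```

```bash
R='[[-1,-0.55,0],0]'; python3 -m jog '[[[-1,-0.55,0],0],[[-1,-0.55,0],0],[[-1,-0.55,0],0],[[-1,-0.55,0],0],[[-1,-0.55,0],0]]' 1
python3 -m jog '[[[-1,-0.55,0],0.7],[[-1,-0.55,0],0.7],[[-1,-0.55,0],0.7],[[-1,-0.55,0],0.7],[[-1,-0.55,0],0.7],[[-1,-0.55,0],0.7]]'
python3 - <<'E'
from h import *
s=read_state(); print(s["joint_positions"],s["tcp_pos"])
R=np.array(s["orientation"]);print(R)
print(toT(np.array([0.548,0.100,0.22])-s["tcp_pos"]))
E
```

```text
time_s: 0.57
tcp_pos: [0.3135, 0.3763, 0.2312]
orientation: [[-0.929, 0.369, 0.0], [0.369, 0.929, -0.001], [-0.001, -0.001, -1.0]]
force: [-0.5, 0.7, 0.3]
finger_gap: 0.999
grasp_force: 0.0
time_s: 1.07
tcp_pos: [0.4212, 0.2469, 0.2311]
orientation: [[-0.597, 0.802, -0.0], [0.802, 0.597, -0.0], [-0.0, -0.0, -1.0]]
force: [-0.7, 0.5, -0.5]
finger_gap: 1.003
grasp_force: 0.0
[ 2.49135667e+01  1.36740611e+01  1.03500922e+02 -4.05927221e-03
  6.28386368e+01 -1.17751338e+01] [0.42121164 0.24689383 0.23113329]
[[-5.97492956e-01  8.01874137e-01 -1.89044606e-04]
 [ 8.01874159e-01  5.97492935e-01 -1.57308499e-04]
 [-1.31888007e-05 -2.45580704e-04 -9.99999970e-01]]
[-1.29030246  0.09268679  0.07421619]
```

```bash
python3 -m jog '[[[-1,0.1,0],0.7],[[-1,0.1,0],0.7],[[-1,0.1,0],0.7],[[-1,0.1,0],0.7],[[-1,0.1,0],0.7],[[-1,0.1,0],0.7]]'
python3 - <<'E'
from h import *
c=grab("wrist"); save(c,"w1.png")
s=read_state(); print(s["tcp_pos"],s["orientation"]); print(proj(c,[[0.548,0.1,0.111],[0.5507,0.1044,0.111]]))
E
```

```text
time_s: 1.57
tcp_pos: [0.5225, 0.1379, 0.2308]
orientation: [[-0.095, 0.995, -0.001], [0.995, 0.095, 0.0], [0.0, -0.001, -1.0]]
force: [0.3, 0.9, -0.7]
finger_gap: 1.0
grasp_force: 0.0
[0.52192314 0.13854935 0.23093307] [[-9.95412179e-02  9.95032985e-01 -9.51273698e-04]
 [ 9.95033405e-01  9.95414218e-02  1.69408122e-04]
 [ 2.63257806e-04 -9.29686016e-04 -9.99999533e-01]]
[[353.02976965 285.96599236]
 [357.60501358 280.49894118]]
```

View pics/w1.png

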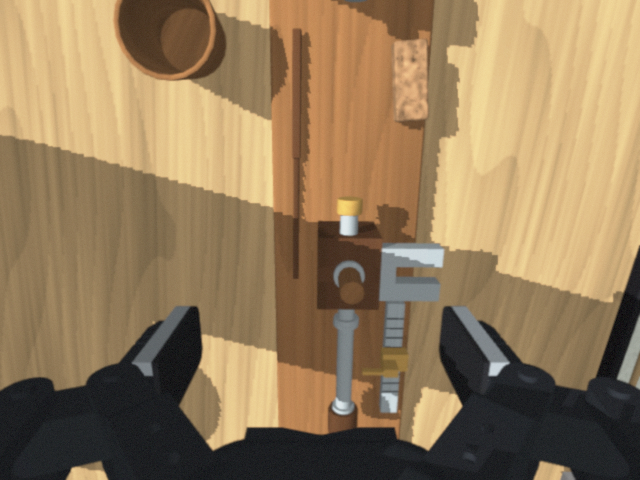

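The wrist view shows the pin head top at (351,292), flange at (348,271), ring at (346,319) and knob start at (343,408). The pointer tip is at (364,372), and the notch runs between (396,273) and (441,273), to the right.

```bash
python3 - <<'E'
from h import *
c=load("wrist")
P={"head":(351.5,292,.111),"fl":(348.5,271,.079),"ring":(346,319,.07),"knob0":(343,406,.07),"tip":(364,372,.06),"nclosed":(396,273,.075),"nopen":(441,273,.075),"bL0":(272,20,.02),"bL1":(278,400,.02),"blkTL":(319,236,.075),"blkTR":(381,238,.075),"blkBL":(318,306,.075),"blkBR":(379,307,.075)}
W={k:atz(c,*v) for k,v in P.items()}
for k,v in W.items(): print(k,v.round(4))
for a,b in (("fl","knob0"),("fl","ring"),("bL0","bL1"),("nclosed","nopen"),("blkTL","blkTR"),("blkTL","blkBL")):
    d=W[b]-W[a]; print(a,b,np.degrees(np.arctan2(d[1],d[0])),np.linalg.norm(d))
E
```

```text
head [0.5475 0.0953 0.111 ]
fl [0.5471 0.0989 0.079 ]
ring [0.5508 0.053  0.07  ]
knob0 [ 0.5579 -0.0331  0.07  ]
tip [ 0.5741 -0.0031  0.06  ]
nclosed [0.5851 0.0992 0.075 ]
nopen [0.6206 0.1026 0.075 ]
bL0 [0.4692 0.2817 0.02  ]
bL1 [ 0.4972 -0.0719  0.02  ]
blkTL [0.5216 0.1238 0.075 ]
blkTR [0.5693 0.1267 0.075 ]
blkBL [0.5264 0.065  0.075 ]
blkBR [0.5757 0.0688 0.075 ]
fl knob0 -85.28682088783832 0.13274584056248312
fl ring -85.2806417030375 0.04695021810862328
bL0 bL1 -85.47880704502087 0.35469303920550954
nclosed nopen 5.373413190638378 0.035679683511297786
blkTL blkTR 3.5087337195988035 0.04776136325519336
blkTL blkBL -85.41651065012829 0.05897859837037678
```

```bash
python3 - <<'E'
from h import *
s=read_state();print(s["tcp_pos"],toT(np.array([0.548,0.0968,0.083])-s["tcp_pos"]))
E
```

```text
[0.52192314 0.13854935 0.23093307] [-0.29451112  0.14619383  0.98600749]
```

```bash
python3 -m jog '[[[-0.295,0.146,0],0.02],[[-0.295,0.146,0.1],0.02],[[-0.295,0.146,0.3],0.02],[[-0.295,0.146,0.5],0.02],[[-0.295,0.146,0.7],0.02],[[-0.295,0.146,0.85],0.02],[[-0.295,0.146,0.95],0.02],[[-0.295,0.146,0.986],0.02],[[-0.295,0.146,0.986],0.02],[[-0.295,0.146,0.986],0.02]]'
python3 - <<'E'
from h import *
c=grab("wrist"); save(c,"w2.png")
s=read_state(); print(s["tcp_pos"],s["orientation"]); print(proj(c,[[0.548,0.0968,0.111]]))
E
```

```text
time_s: 2.45
tcp_pos: [0.5485, 0.0967, 0.0842]
orientation: [[-0.083, 0.997, 0.001], [0.997, 0.083, 0.0], [0.0, 0.001, -1.0]]
force: [0.2, 0.6, 0.7]
finger_gap: 1.0
grasp_force: 0.0
[0.54886708 0.09646907 0.08456108] [[-8.26029807e-02  9.96581253e-01  1.59822794e-03]
 [ 9.96582532e-01  8.26027717e-02  1.96486321e-04]
 [ 6.37965257e-05  1.60899641e-03 -9.99998704e-01]]
[[322.03717722 348.10712431]]
```

View pics/w2.png

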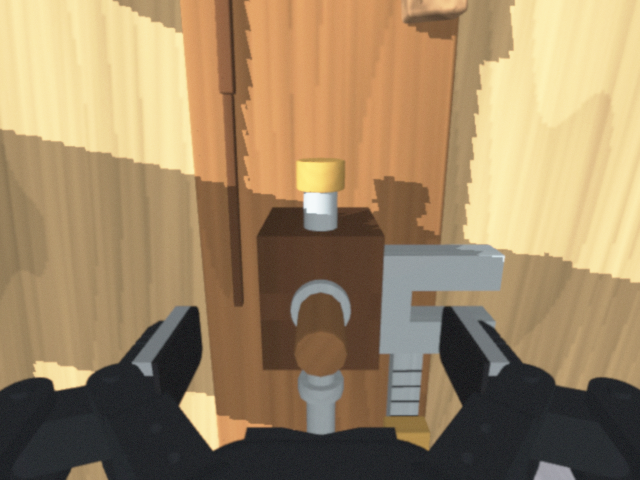

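The pin head top is at (320.5,350), centred between the fingers and within 2 px of the prediction, so I'll close.

```bash
python3 -m jog '[[[0,0,0],0],[[0,0,0],0],[[0,0,0],0],[[0,0,0],0],[[0,0,0],0],[[0,0,0],0],[[0,0,0],0],[[0,0,0],0],[[0,0,0],0],[[0,0,0],0]]' 0
```

```text
time_s: 3.33
tcp_pos: [0.5486, 0.0958, 0.0837]
orientation: [[-0.081, 0.997, 0.0], [0.997, 0.081, -0.0], [-0.0, 0.0, -1.0]]
force: [-0.9, -1.1, 5.2]
finger_gap: 0.19
grasp_force: 58.4
```

```bash
python3 -m jog '[[[0,0,-0.05],0],[[0,0,-0.12],0],[[0,0,-0.2],0],[[0,0,-0.28],0],[[0,0,-0.36],0],[[0,0,-0.38],0],[[0,0,-0.38],0],[[0,0,-0.38],0]]'
python3 - <<'E'
from h import *
c=grab("wrist"); save(c,"w3.png")
s=read_state(); print(s["tcp_pos"],s["orientation"],s["finger_gap"])
E
```

```text
time_s: 4.0
tcp_pos: [0.5483, 0.0958, 0.1404]
orientation: [[-0.081, 0.997, 0.0], [0.997, 0.081, 0.0], [0.0, 0.0, -1.0]]
force: [-0.3, -0.2, -1.3]
finger_gap: 0.184
grasp_force: 58.5
[0.54814477 0.09577121 0.14002925] [[-8.06247508e-02  9.96744311e-01 -6.54300563e-04]
 [ 9.96744526e-01  8.06247401e-02 -4.27736262e-05]
 [ 1.01184443e-05 -6.55619118e-04 -9.99999785e-01]] 0.186938434349846
```

View pics/w3.png

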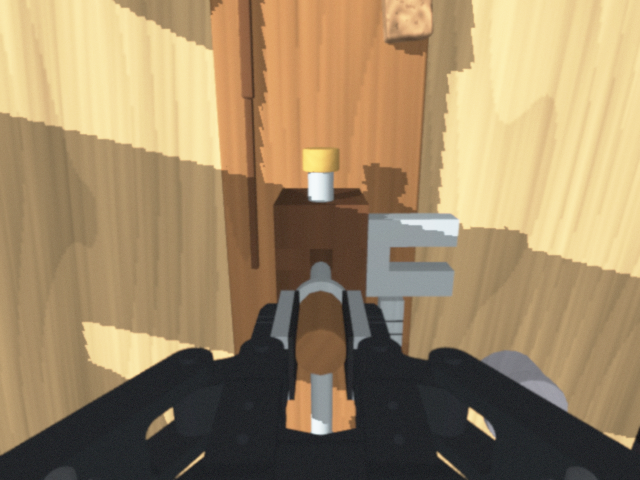

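The pin is out and upright. The bore is at (321,256) and the notch midline at row ~254.5, between columns 391 and 456.

```bash
python3 - <<'E'
from h import *
c=load("wrist")
a,b=atz(c,391,254.5,.075),atz(c,456,254.5,.075)
jy=np.array([.9965,.0837,0])
print(a,b,"n",a+.015*jy,b-.021*jy)
s=read_state();print(toT(a+.015*jy-s["tcp_pos"]), toT(.052*jy))
for y in (.0945,.0958,.097): print(proj(c,[[.5485,y,.075]]))
E
```

```text
[0.58556898 0.10017407 0.075     ] [0.6210071  0.10298877 0.075     ] n [0.60051648 0.10142957 0.075     ] [0.6000806  0.10123107 0.075     ]
[0.00944549 0.35133356 0.4332982 ] [ 1.06945024e-03  3.46668052e-01 -2.27271430e-04]
[[322.31683642 259.20520436]]
[[322.51060062 256.95879968]]
[[322.69002873 254.87854425]]
```

```bash
python3 -m jog '[[[0,0.1,0],0],[[0.001,0.2,0],0],[[0.002,0.3,0],0],[[0.002,0.35,0],0],[[0.002,0.35,0],0],[[0.002,0.35,0],0],[[0.002,0.35,0],0]]'
python3 -m jog '[[[0,0,0.06],0],[[0,0,0.12],0],[[0,0,0.16],0],[[0,0,0.16],0]]'
python3 - <<'E'
from h import *
c=grab("wrist"); save(c,"w4.png")
E
```

```text
time_s: 4.63
tcp_pos: [0.5999, 0.1003, 0.14]
orientation: [[-0.081, 0.997, -0.001], [0.997, 0.081, -0.0], [0.0, -0.001, -1.0]]
force: [0.7, 0.7, -0.3]
finger_gap: 0.189
grasp_force: 58.7
time_s: 4.97
tcp_pos: [0.5996, 0.1002, 0.1144]
orientation: [[-0.081, 0.997, -0.003], [0.997, 0.081, -0.0], [-0.0, -0.003, -1.0]]
force: [-0.2, 0.8, -2.0]
finger_gap: 0.189
grasp_force: 58.7
```

View pics/w4.png

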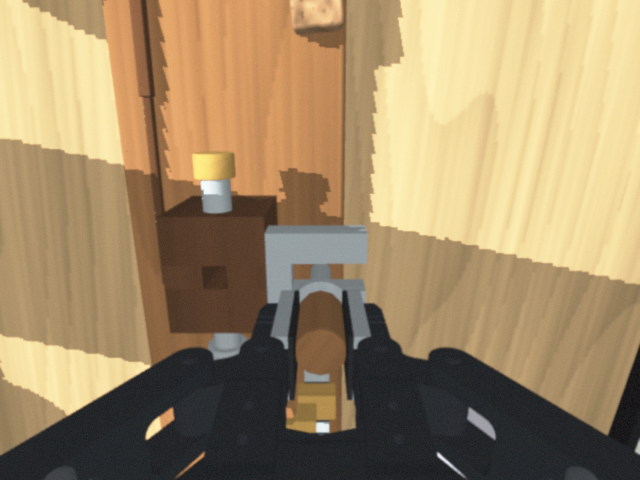

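The shank tip is already inside the notch with no contact force, so I'll lower to the flange.

```bash
python3 -m jog '[[[0,0,0.06],0],[[0,0,0.11],0],[[0,0,0.15],0],[[0,0,0.18],0],[[0,0,0.195],0],[[0,0,0.203],0],[[0,0,0.203],0],[[0,0,0.203],0]]'
```

```text
time_s: 5.68
tcp_pos: [0.6009, 0.1003, 0.0862]
orientation: [[-0.081, 0.997, 0.0], [0.997, 0.081, 0.0], [-0.0, 0.0, -1.0]]
force: [0.1, 0.3, -0.3]
finger_gap: 0.19
grasp_force: 58.7
```

```bash
python3 -m jog '[[[0,0,0.005],0],[[0,0,0.01],0],[[0,0,0.01],0],[[0,0,0.01],0]]'
```

```text
time_s: 6.02
tcp_pos: [0.6007, 0.1003, 0.0845]
orientation: [[-0.081, 0.997, 0.0], [0.997, 0.081, -0.0], [-0.0, 0.0, -1.0]]
force: [-0.1, -0.2, -1.2]
finger_gap: 0.192
grasp_force: 58.7
```

Nearly down; 1 mm more, then open.

```bash
python3 -m jog '[[[0,0,0.005],0],[[0,0,0.006],0],[[0,0,0.006],0]]'
python3 -m jog '[[[0,0,0],0],[[0,0,0],0],[[0,0,0],0],[[0,0,0],0],[[0,0,0],0],[[0,0,0],0],[[0,0,0],0],[[0,0,0],0]]' 0.7
python3 -m jog '[[[0,0,-0.1],0],[[0,0,-0.3],0],[[0,0,-0.5],0],[[0,0,-0.6],0],[[0,0,-0.6],0],[[0,0,-0.6],0]]'
python3 - <<'E'
from h import *
c=grab("wrist"); save(c,"w5.png")
s=read_state(); print(s["tcp_pos"],s["orientation"])
k=np.array([.548,.0970])+.150*np.array([.0837,-.9965])
print(k,toT(np.r_[k,.15]-s["tcp_pos"]))
E
```

```text
time_s: 6.27
tcp_pos: [0.6008, 0.1004, 0.0838]
orientation: [[-0.081, 0.997, 0.0], [0.997, 0.081, 0.0], [0.0, 0.0, -1.0]]
force: [0.2, -0.2, 2.2]
finger_gap: 0.19
grasp_force: 58.9
time_s: 6.93
tcp_pos: [0.6007, 0.1003, 0.0835]
orientation: [[-0.081, 0.997, -0.0], [0.997, 0.081, -0.0], [-0.0, -0.0, -1.0]]
force: [-0.6, 0.4, -0.2]
finger_gap: 0.704
grasp_force: 0.0
time_s: 7.43
tcp_pos: [0.6009, 0.1003, 0.174]
orientation: [[-0.081, 0.997, 0.001], [0.997, 0.081, 0.0], [0.0, 0.001, -1.0]]
force: [-0.0, 0.1, -0.9]
finger_gap: 0.7
grasp_force: 0.0
[0.60038832 0.10027739 0.17285468] [[-8.05768170e-02  9.96748123e-01 -7.44958022e-04]
 [ 9.96748401e-01  8.05768151e-02 -3.25775392e-05]
 [ 2.75547438e-05 -7.45160712e-04 -9.99999722e-01]]
[ 0.560555 -0.052475] [-0.99364456 -0.34663368  0.15259551]
```

View pics/w5.png

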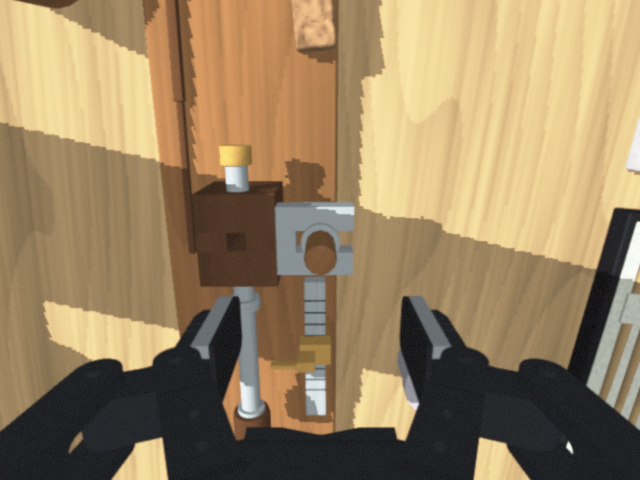

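The pin is parked upright in the notch at (320,245), so I'll go above the knob.

```bash
python3 -m jog '[[[-0.2,-0.07,0],0],[[-0.45,-0.16,0.05],0],[[-0.7,-0.25,0.1],0],[[-0.9,-0.32,0.15],0],[[-0.994,-0.347,0.15],0],[[-0.994,-0.347,0.15],0],[[-0.994,-0.347,0.15],0],[[-0.994,-0.347,0.15],0]]' 0.5
python3 - <<'E'
from h import *
c=grab("wrist"); save(c,"w6.png")
s=read_state(); print(s["tcp_pos"],s["finger_gap"])
E
```

```text
time_s: 8.15
tcp_pos: [0.5608, -0.0517, 0.1504]
orientation: [[-0.081, 0.997, -0.001], [0.997, 0.081, 0.0], [0.0, -0.001, -1.0]]
force: [0.2, 0.6, 0.4]
finger_gap: 0.5
grasp_force: 0.0
[ 0.56099445 -0.05145551  0.15063805] 0.5008275748619444
```

View pics/w6.png

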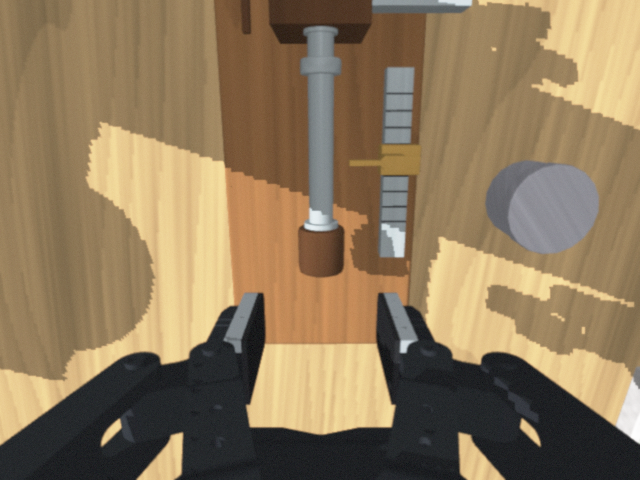

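The ring centre is at (321,66) and the pointer tip at (349,163). The knob spans rows 227–275 at column 321, clear of the tin at (545,205).

```bash
python3 - <<'E'
from h import *
c=load("wrist");s=read_state()
jx=np.array([.0837,-.9965,0])
r=atz(c,321,66,.068);t=atz(c,349,163,.061);k0=atz(c,321,229,.074);k1=atz(c,321,274,.05)
for x in(r,t,k0,k1): print(x.round(4),((x-[.548,.097,0])@jx).round(4))
print("pull",(t-r)@jx); k=r+.102*jx; print(k, toT(k-s["tcp_pos"]), (0.1505-.041)/.15)
E
```

```text
[0.5522 0.0468 0.068 ] 0.0504
[ 0.5721 -0.0024  0.061 ] 0.1011
[ 0.5591 -0.0389  0.074 ] 0.1364
[ 0.5621 -0.0753  0.05  ] 0.1728
pull 0.050647851834057525
[ 0.56071016 -0.05488128  0.068     ] [-0.02276376 -0.0034819   0.55091567] 0.73
```

```bash
python3 -m jog '[[[-0.015,0,0.1],0],[[-0.015,0,0.3],0],[[-0.015,0,0.5],0],[[-0.015,0,0.65],0],[[-0.015,0,0.71],0],[[-0.015,0,0.73],0],[[-0.015,0,0.73],0],[[-0.015,0,0.73],0]]'
python3 -m jog '[[[0,0,0],0],[[0,0,0],0],[[0,0,0],0],[[0,0,0],0],[[0,0,0],0],[[0,0,0],0],[[0,0,0],0],[[0,0,0],0]]' 0
```

```text
time_s: 8.87
tcp_pos: [0.5619, -0.0545, 0.0427]
orientation: [[-0.081, 0.997, 0.002], [0.997, 0.081, -0.0], [-0.0, 0.002, -1.0]]
force: [0.2, -0.2, 0.4]
finger_gap: 0.503
grasp_force: 0.0
time_s: 9.53
tcp_pos: [0.5615, -0.0548, 0.0431]
orientation: [[-0.081, 0.997, 0.001], [0.997, 0.081, -0.0], [-0.0, 0.001, -1.0]]
force: [-3.9, 1.6, 8.2]
finger_gap: 0.304
grasp_force: 58.4
```

```bash
python3 -m jog '[[[-0.04,0,0],0],[[-0.09,0,0],0],[[-0.14,0,0],0],[[-0.19,0,0],0],[[-0.24,0,0],0],[[-0.29,0,0],0],[[-0.32,0.001,0],0],[[-0.333,0.001,0],0],[[-0.333,0.001,0],0],[[-0.333,0.001,0],0]]'
python3 - <<'E'
from h import *
c=grab("wrist"); save(c,"w7.png")
E
```

```text
time_s: 10.37
tcp_pos: [0.5656, -0.1037, 0.0431]
orientation: [[-0.08, 0.997, 0.001], [0.997, 0.08, 0.001], [0.001, 0.001, -1.0]]
force: [-3.0, 9.5, 9.9]
finger_gap: 0.312
grasp_force: 58.5
```

View pics/w7.png

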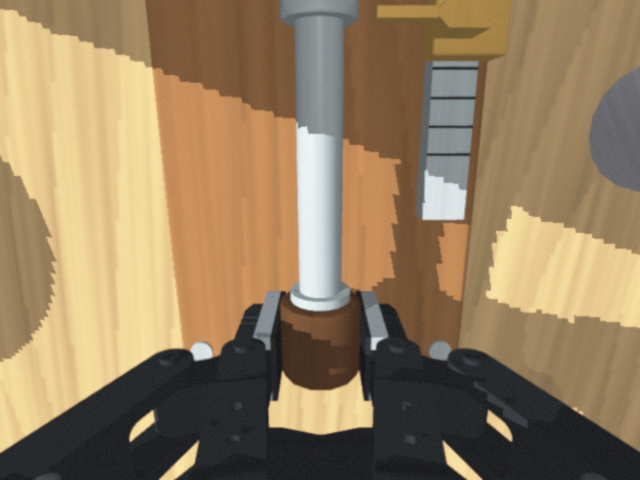

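The rod is out about 49 mm. The ring's lower face edge is near row 20 at the image top, and the pointer blade is at (378,11). I'll take exact edges numerically from this picture and the earlier one.

```bash
python3 - <<'E'
from h import *
a=cv2.imread("pics/w6.png").astype(int).sum(2); b=cv2.imread("pics/w7.png").astype(int).sum(2)
for u in (303,305,338): print("w6 ring",u,list(a[50:86,u]))
for u in (351,356,362): print("w6 tip",u,list(a[154:174,u]))
print("w6 tiprow163",list(a[163,340:360]))
for u in (286,290,294,346,350,353): print("w7 ring",u,list(b[0:32,u]))
for u in (380,385,392): print("w7 tip",u,list(b[0:26,u]))
E
```

```text
w6 ring 303 [np.int64(249), np.int64(251), np.int64(248), np.int64(247), np.int64(257), np.int64(240), np.int64(267), np.int64(286), np.int64(342), np.int64(350), np.int64(356), np.int64(370), np.int64(364), np.int64(361), np.int64(366), np.int64(364), np.int64(364), np.int64(364), np.int64(354), np.int64(369), np.int64(364), np.int64(350), np.int64(345), np.int64(317), np.int64(288), np.int64(272), np.int64(256), np.int64(266), np.int64(253), np.int64(256), np.int64(255), np.int64(252), np.int64(255), np.int64(252), np.int64(248), np.int64(249)]
w6 ring 305 [np.int64(251), np.int64(255), np.int64(257), np.int64(240), np.int64(248), np.int64(256), np.int64(272), np.int64(321), np.int64(357), np.int64(357), np.int64(368), np.int64(374), np.int64(373), np.int64(382), np.int64(382), np.int64(375), np.int64(380), np.int64(391), np.int64(386), np.int64(383), np.int64(377), np.int64(366), np.int64(350), np.int64(316), np.int64(288), np.int64(274), np.int64(265), np.int64(256), np.int64(249), np.int64(248), np.int64(251), np.int64(253), np.int64(257), np.int64(245), np.int64(258), np.int64(
[... 5272 characters left out ...]
p.int64(387), np.int64(403), np.int64(397), np.int64(395), np.int64(402), np.int64(399), np.int64(397), np.int64(401), np.int64(395), np.int64(398), np.int64(381), np.int64(326), np.int64(273), np.int64(259), np.int64(249), np.int64(250), np.int64(243), np.int64(250), np.int64(254), np.int64(246)]
w7 tip 392 [np.int64(252), np.int64(246), np.int64(251), np.int64(248), np.int64(273), np.int64(336), np.int64(378), np.int64(399), np.int64(400), np.int64(391), np.int64(395), np.int64(397), np.int64(400), np.int64(398), np.int64(401), np.int64(392), np.int64(381), np.int64(334), np.int64(270), np.int64(255), np.int64(248), np.int64(248), np.int64(246), np.int64(253), np.int64(256), np.int64(255)]
```

```bash
python3 - <<'E'
from h import *
c=load("wrist"); jx=np.array([.0837,-.9965,0]); o=np.array([.548,.097,0])
X=lambda u,v,z:((atz(c,u,v,z)-o)@jx*1e3).round(2)
dz=lambda y:.06+(.011**2-y**2)**.5
print("ring front z.061..",[X(284,16,.0635),X(286,15.9,.0645),X(290,14.6,.0665),X(346,14.3,.0685),X(353,16,.0645)])
print("tip",X(385,11.2,.06),"edges",X(385,5.2,.062),X(385,17.2,.058),X(385,5.2,.063),X(385,17.2,.06))
print(atz(c,319,16,.06),"px/mm",(proj(c,[atz(c,319,16,.06)-.01*jx])-[319,16])/10, read_state()["tcp_pos"])
# ring extents: columns
print([ (atz(c,u,10,.06)[:2]) for u in (282,357)])
E
```

```text
ring front z.061.. [np.float64(101.86), np.float64(102.06), np.float64(102.2), np.float64(102.64), np.float64(102.16)]
tip 99.92 edges 98.88 101.03 99.12 101.47
[ 0.55612719 -0.00379832  0.06      ] px/mm [[-0.01736273 -3.95998735]] [ 0.56553358 -0.1035888   0.04309456]
[array([ 0.54559093, -0.00308532]), array([ 0.56670208, -0.00139074])]
```

The ring is about 2 mm short of the tip, so I'll correct it and recheck numerically.

```bash
python3 -m jog '[[[-0.006,0,0],0],[[-0.013,0,0],0],[[-0.013,0,0],0],[[-0.013,0,0],0],[[-0.013,0,0],0],[[-0.013,0,0],0],[[-0.013,0,0],0],[[-0.013,0,0],0],[[-0.013,0,0],0],[[-0.013,0,0],0]]'
python3 - <<'E'
from h import *
c=grab("wrist"); save(c,"w8.png"); b=c["color"].astype(int).sum(2); d=np.diff(b,axis=0)
jx=np.array([.0837,-.9965,0]); o=np.array([.548,.097,0])
for u in (286,290,346,353): print("ring",u,b[4:24,u].tolist())
print("tip",385,b[0:20,385].tolist())
s=read_state(); print(s["tcp_pos"],s["grasp_force"],s["dq"].round(2))
E
```

```text
time_s: 11.25
tcp_pos: [0.5657, -0.1054, 0.0431]
orientation: [[-0.081, 0.997, 0.001], [0.997, 0.081, 0.001], [0.001, 0.001, -1.0]]
force: [-2.9, 9.9, 8.0]
finger_gap: 0.309
grasp_force: 58.5
ring 286 [382, 378, 372, 371, 369, 376, 368, 374, 368, 363, 363, 347, 309, 298, 297, 291, 291, 291, 297, 293]
ring 290 [403, 393, 391, 400, 396, 395, 381, 390, 391, 370, 352, 312, 293, 293, 295, 293, 287, 294, 290, 283]
ring 346 [393, 395, 391, 386, 385, 382, 383, 385, 376, 357, 331, 298, 296, 287, 304, 294, 295, 293, 292, 299]
ring 353 [362, 354, 360, 353, 351, 343, 349, 346, 344, 349, 337, 331, 312, 302, 301, 289, 289, 294, 310, 293]
tip 385 [403, 410, 395, 399, 407, 405, 395, 393, 406, 374, 346, 278, 257, 247, 246, 239, 245, 249, 248, 260]
[ 0.565655   -0.10541494  0.04307107] 58.49338710308075 [ 0.04  0.02 -0.01 -0.03 -0.03  0.01]
```

The ring's front face is now 3.9 mm past the tip centre (the ring's half width is 4 mm), so ring and pointer are level. Handing in.

```bash
python3 -c "
from rig import sign_off; print(sign_off())"
```

```text
the job is handed in; nothing more can be done
None
```

I handed the job in at about 11 s on the robot's clock: the pin is parked upright in the notch and let go, and the gripper is holding the rod still with the ring level with the pointer, within about 1 mm by my last image measurement; no verdict came back.

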